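Clamp the tan power board in the repair fixture

TASK

Get the tan circuit board ready for rework: lay it flat inside the blue-rimmed nest of the fixture, with its long side along the nest's long side, and then close the red-handled toggle clamp so that its pad holds the board down. The clamp may be found open or closed; if it is closed, open it before loading. Leave the green board where it is.

Things in the scene. Friction and masses are not known exactly. Their poses are not given: they have to be found in the camera images.
- tan_board_center (a point): Loose tan circuit board: rigid plate 110 (x) x 84 (y) x 5 mm, 0.2 kg, symmetric (either way round fits). At its middle a finned aluminium heat sink, 30 mm (x) x 20 mm (y), 5 to 43 mm above the board's underside: grasp across the 30 mm. Orange parts 9 mm tall near the four corners only. Point: middle of the heat sink, 30 mm above the underside; x along the long side, z up.
- green_board_center (a point): Green circuit board, loose, same shape and size as the tan one but with blue parts in the corners: not wanted. Point: middle of its heat sink, 30 mm above the underside; axes as for the tan board.
- nest (a point): Middle of the nest's floor (black mat, blue rim) on a fixed aluminium fixture, 12 mm above the bench. x along its long side, y towards the clamp, z up. Inside the rim 134 (x) x 100 mm (y); rim 8 mm high. Clamp hinge at x 0, y +106, z +28 mm, axis along x. Clamp: a rigid L of a steel arm (10 mm thick, 82 mm long, pad under its end) and a red round handle (18 mm thick, 88 mm long from the hinge).
- clamp (a joint): Clamp angle, rad. 0: closed on a board, arm level over the nest, handle upright (-0.06 on an empty nest). 1.6: open, arm upright, handle level, pointing away from the nest. Falls open past 0.8, closed below. Push the upright bar (under 5 N) 60 degrees over from inside the L, 42 mm above the hinge, with a shut gripper: handle away from the nest to open, arm towards the nest to close.
Mind the look-alikes: they are no part of the job. What is meant by the part that bears tan_board_center is not pink or purple, and is the smaller of those in its own colour.

How it is judged:
On the way:
1. the tan board lies flat in the nest while the clamp is open (horizontal distance between tan_board_center and nest below 0.018 m and z of tan_board_center in the frame of nest between 0.025 and 0.034 m and angle between tan_board_center's own z axis and vertical below 0.06 rad and angle between the x axis of tan_board_center and the x axis of nest, either way round below 0.26 rad and value of joint clamp above 1.2 rad), for 0.2 s.
At the end, for the whole second after the job is handed in: The tan board lies flat inside the nest's rim (its middle within 18 mm of the nest's middle, long sides parallel within 15 degrees, tilt under 3.4 degrees), the clamp is closed with its pad down on the board (joint between -0.04 and 0.06 rad), and the green board is within 30 mm of where it was (horizontal distance between tan_board_center and nest below 0.018 m and z of tan_board_center in the frame of nest between 0.025 and 0.034 m and angle between tan_board_center's own z axis and vertical below 0.06 rad and angle between the x axis of tan_board_center and the x axis of nest, either way round below 0.26 rad and value of joint clamp between -0.04 and 0.06 rad and distance of green_board_center from where it was at the start of the episode below 0.03 m); the robot touches nothing.
It fails at once if the green board is moved by more than 30 mm (distance of green_board_center from where it was at the start of the episode above 0.03 m).
It also fails if it takes over 64 s, if anything falls off the work surface, if the arm or the gripper's body presses on something with over 40 N, if the wrist force passes 120 N, or if a joint passes its speed limit or range.

ROBOT

A 6-joint arm with a two-finger parallel gripper is mounted at the origin on the work surface. World frame = base frame: x ahead of the robot, y to its left, z up, the work surface at z = 0. Lengths are in m, angles in rad, forces in N, time in s.
With the tool pointing down it reaches from about 0.35 to 0.85 m from the base axis. Payload 8.1 kg.
Tool frame: the origin (TCP) lies between the finger pads; the fingertips stand 14 mm ahead of it and the grasp point (between the pads) lies 5 mm behind it; z points along the fingers, y is the line along which they close (so a half turn about z gives the same grasp; the last joint's range is limited). The gripper opens to 93 mm and grips with 3 to 60 N. Pads are 15 mm wide; open, the fingers measure 128 mm over their backs; the gripper's body (75 mm by 188 mm) begins 65 mm behind the grasp point.
Start: joints at [1.199, 0.13, 1.488, -0, 1.523, -0.085], TCP at [0.17, 0.576, 0.233] pointing down, gripper open.
Joint ranges: [-2.96, 2.96], [-0.89, 2.26], [0.02, 2.5], [-1.34, 4.48], [0, 2.73], [-2.66, 2.66]. Speed limits (rad/s): [2.39, 2.39, 2.79, 3.14, 3.14, 3.14].

INTERFACE

Orientations are given as a rotation vector (axis times angle).
In Python, from plant import robot gives the robot as it stands.
- The arm moves only by the tool arm_command, never from a script. Its argument "targets" is a list of rows, each an object of numbers: "x", "y", "z": the shift along the world's x, y, z in units of 500 mm (1.0 is 500 mm); "rx", "ry", "rz": the turn, a rotation vector about the world's x, y, z in units of 2 rad (1.0 is 2 rad); "claw": the closure in counts, from 0 (fully open) to 255 (shut). In form: [{"x": .., "y": .., "z": .., "rx": .., "ry": .., "rz": .., "claw": ..}, ...]. A call has 1 to 10 rows; each row is the pose to reach, as a shift and turn from the pose commanded when the call began; what a row does not reach only later rows make up. A row lasts 1/12 s, in which the tool goes at most 41.7 mm and 7.16 degrees, less where a joint would pass 70% of its speed; a pose out of reach is approached as far as the arm can. A call with a number of a shift or a turn outside -1 to 1 is refused whole. A call with a gripper value outside its range is refused whole. The fingers move at their own pace and stop on an object; "squeeze" is the grip in N (left out, the last holds). Time passes only in rows, so rows that repeat a pose let the fingers close. It gives the time, the measured TCP pose, the force, the opening and the grip force at its end, in the units of the state.
- robot.read_state(): the state, without advancing time (a new reading comes with each control period).
- robot.read_camera(name): name is "scene" or "top"; returns (picture, depth): 480x640x3 uint8, red, green, blue; 480x640 float32, m along the optical axis (not along the pixel's ray), 0 where there is no reading.
- robot.get_calibration(name): a dict with "intrinsics" (3x3 intrinsics, pixels), "dist" ([k1, k2, p1, p2, k3] as OpenCV has them; the pictures are not rectified), "origin" and "orientation" of the camera in the world. Camera axes: x right, y up, looking along -z (the intrinsics and any distortion apply to the point x, -y, -z); pixel columns grow to the right and rows downward; lengths in m; the calibration is good to about 2 mm. A picture is of the moment at which its call begins. get_calibration takes no time and is no camera call.
- robot.close_job(): hands the job in; it is judged then, once.
The state is a dict: "t": time; "q": joint angles; "dq": joint speeds; "joint_torque": joint torques, N m; "tool_pos": TCP position; "orientation": TCP orientation; "force": force on the tool from outside, world axes, zero at the start; "wrist_torque": the same for the moment, N m; "opening": finger opening in m; "gripper_force": force on a finger pad.
Only numpy, scipy, OpenCV 4.12 (cv2) and the standard library are available. Lean on these libraries where they do the work, as an engineer would, in place of code of your own. Each camera call takes 0.05 s, during which the arm holds its last target. There are 200 camera calls.

## Working session

There is one attempt and no reset: what is moved stays moved. The work goes in short steps, Python scripts to look and compute and a tool call to move; the robot and the scene stay as the last step left them, time stands still between calls to the robot, and variables do not carry over. Pictures are saved under pics/ and viewed, at most 10 in all, crops included, and the job is handed in when it is done.

Besides the shell and the picture viewer there is one more tool, called after ">>>" as a command line: name --argument value ..., lists and objects as JSON in quotes. arm_command: Moves the arm, as the interface text tells. Shifts and turns lie within -1 to 1; 1 stands for 500 mm of shift or 2 rad of turn. Its arguments: {"type":"object","properties":{"targets":{"type":"array","items":{"type":"object","properties":{"x":{"type":"number","minimum":-1,"maximum":1},"y":{"type":"number","minimum":-1,"maximum":1},"z":{"type":"number","minimum":-1,"maximum":1},"rx":{"type":"number","minimum":-1,"maximum":1},"ry":{"type":"number","minimum":-1,"maximum":1},"rz":{"type":"number","minimum":-1,"maximum":1},"claw":{"type":"number"}}}},"squeeze":{"type":"number"}},"required":["targets"]}

```bash
ls && mkdir -p pics
cat > h.py <<'E'
import numpy as np, cv2
from plant import robot
def cal(n):
    c=robot.get_calibration(n); K=np.array(c["intrinsics"],float); d=np.array(c["dist"],float)
    o=np.array(c["origin"],float); R=np.array(c["orientation"],float)
    if R.size==3: R=cv2.Rodrigues(R)[0]
    return K,d,o,R.reshape(3,3)
def ray(n,uv):
    K,d,o,R=cal(n)
    p=cv2.undistortPoints(np.array(uv,float).reshape(-1,1,2),K,d).reshape(-1,2)
    v=np.c_[p[:,0],-p[:,1],-np.ones(len(p))]
    return o,v@R.T
def plane(n,uv,z):
    o,v=ray(n,uv); return o+v*((z-o[2])/v[:,2])[:,None]
def depthpts(n,D):
    h,w=D.shape; u,v=np.meshgrid(np.arange(w),np.arange(h))
    o,r=ray(n,np.stack([u,v],-1)); return (o+r*D.reshape(-1,1)).reshape(h,w,3)
E
python3 - <<'E'
from h import *
for n in("scene","top"):
    p,d=robot.read_camera(n); cv2.imwrite(f"pics/{n}0.png",p[:,:,::-1]); np.savez(f"pics/{n}0.npz",p=p,d=d)
    c=robot.get_calibration(n); print(n,c)
s=robot.read_state();print(s["t"],s["tool_pos"],s["orientation"],s["force"])
E
```

```text
pics
scene {'intrinsics': array([[503.89370062,   0.        , 317.13267324],
       [  0.        , 503.89370062, 244.01452007],
       [  0.        ,   0.        ,   1.        ]]), 'dist': array([-0.13900299,  0.        ,  0.        ,  0.        ,  0.        ]), 'origin': array([ 0.89515874, -0.02995459,  0.86639309]), 'orientation': array([0.42033802, 0.45216749, 1.61036602])}
top {'intrinsics': array([[441.65450825,   0.        , 315.63617092],
       [  0.        , 441.65450825, 239.20774786],
       [  0.        ,   0.        ,   1.        ]]), 'dist': array([-0.05392608,  0.        ,  0.        ,  0.        ,  0.        ]), 'origin': array([ 0.30203832, -0.09728857,  0.85482274]), 'orientation': array([ 0.11746342, -0.13393225, -1.58606774])}
0.1 [0.16951517 0.57504933 0.23171605] [-4.48882168e-01 -3.10895552e+00  2.51561589e-03] [-0.22633202 -0.46861293  0.24197911]
```

View pics/top0.png

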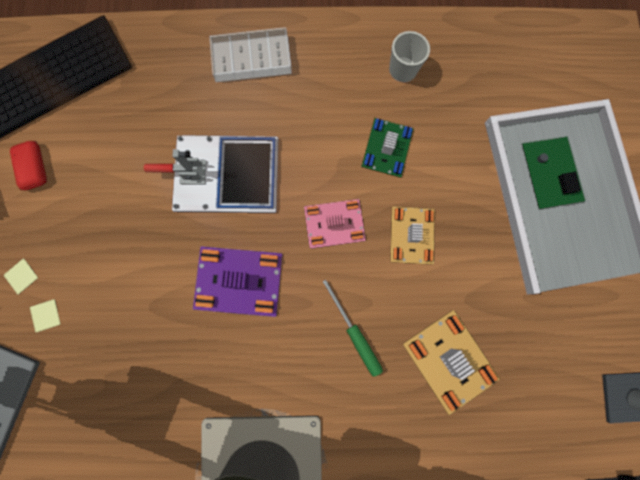

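View pics/scene0.png

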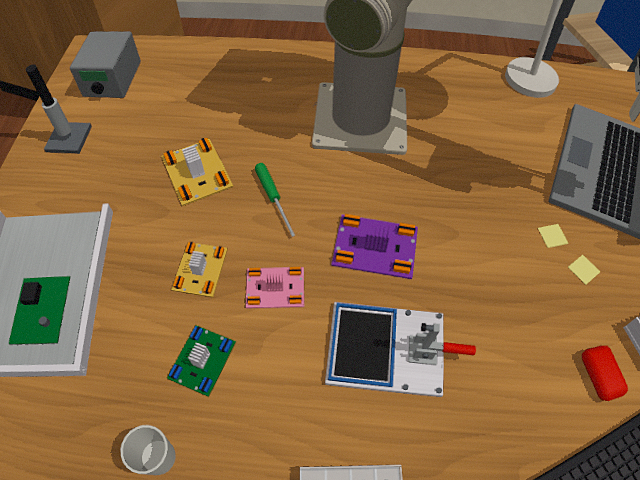

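The top view has tan candidates at (413,235), small, and (452,362), large, plus pink (335,223) and purple (238,281) look-alikes. The meant board is the small tan one at (413,235). The clamp appears open: its handle is level and points away from the nest (160,168). I'll measure and confirm in a crop.

```bash
cat > m.py <<'E'
from h import *
def big(mask):
    c=cv2.findContours(mask.astype(np.uint8),cv2.RETR_EXTERNAL,cv2.CHAIN_APPROX_NONE)[0]
    return max(c,key=cv2.contourArea)
def rect(n,c,z):
    w=plane(n,c.reshape(-1,2),z)[:,:2]
    (cx,cy),(a,b),t=cv2.minAreaRect((w*1000).astype(np.float32))
    if a<b:a,b,t=b,a,t+90
    return round(cx,1),round(cy,1),round(a,1),round(b,1),round((t+90)%180-90,1)
def roi(m,x0,y0,x1,y1):
    o=np.zeros_like(m);o[y0:y1,x0:x1]=m[y0:y1,x0:x1];return o
E
python3 - <<'E'
from m import *
R={"top":dict(tan=(375,195,450,275),bigtan=(395,300,505,420),green=(350,110,425,185),nest=(205,125,285,220)),
"scene":dict(tan=(165,232,235,305),bigtan=(155,130,240,210),green=(160,318,243,402),nest=(318,295,405,398))}
for n in R:
    f=np.load(f"pics/{n}0.npz");p,d=f["p"],f["d"];hsv=cv2.cvtColor(p,cv2.COLOR_RGB2HSV);H,S,V=[hsv[...,i].astype(int) for i in range(3)]
    W=depthpts(n,d)
    mk=dict(tan=(H>15)&(H<28)&(S>90)&(V>185),green=(H>45)&(H<85)&(S>100),nest=(H>100)&(H<120)&(S>110)&(V>60))
    mk["bigtan"]=mk["tan"]
    for k,r in R[n].items():
        m=roi(mk[k],*r); m=cv2.morphologyEx(m.astype(np.uint8),cv2.MORPH_CLOSE,np.ones((7,7)))
        c=big(m); z=0.020 if k=="nest" else 0.005
        print(n,k,rect(n,c,z), "zdepth",np.round(np.median(W[m>0][:,2]),4))
    if 1:
        r=R[n]["tan"]
        for k in("tan","green"):
            r=R[n][k]; m=roi((W[...,2]>0.036)&(W[...,2]<.06),*r)
            print(n,k,"sink top",m.sum(), rect(n,big(m),0.043), W[m].mean(0).round(4) )
    # clamp: red handle & everything high
    r=(130,130,215,215) if n=="top" else (395,300,485,398)
    red=roi(((H<6)|(H>174))&(S>150)&(V>90),*r); print(n,"red",red.sum(),W[red].mean(0).round(3),W[red].min(0).round(3),W[red].max(0).round(3))
    m=roi(W[...,2]>0.075,*r); print("high",m.sum(),W[m].mean(0).round(3),W[m].min(0).round(3),W[m].max(0).round(3))
p=np.load("pics/top0.npz")["p"]
cv2.imwrite("pics/crop.png",cv2.resize(p[110:290,130:450],None,fx=2.5,fy=2.5,interpolation=cv2.INTER_CUBIC)[:,:,::-1])
E
```

```text
top tan (444.9, -296.5, 106.5, 80.5, -4.5) zdepth 0.0048
top bigtan (200.3, -358.3, 152.0, 115.1, 31.4) zdepth 0.0071
top green (625.6, -256.5, 107.2, 80.9, -16.2) zdepth 0.0047
top nest (555.8, 70.2, 158.2, 70.7, 28.8) zdepth 0.0198
top tan sink top 133 (437.4, -296.3, 20.8, 19.4, 86.9) [ 0.4434 -0.2977  0.0414]
top green sink top 162 (625.5, -256.5, 33.3, 20.2, -17.2) [ 0.6261 -0.2569  0.0411]
top red 219 [0.577 0.192 0.045] [ 0.57   0.166 -0.002] [0.585 0.22  0.05 ]
high 239 [0.546 0.104 0.192] [ 0.302 -0.097  0.075] [0.586 0.141 0.855]
scene tan (442.8, -297.6, 109.6, 82.7, -4.9) zdepth 0.0065
scene bigtan (195.3, -359.8, 160.3, 117.8, 31.2) zdepth 0.0085
scene green (626.0, -257.2, 109.2, 83.5, -16.7) zdepth 0.0056
scene nest (574.9, 27.7, 145.9, 111.1, -1.7) zdepth 0.0202
scene tan sink top 172 (444.3, -295.7, 34.7, 23.2, -2.0) [ 0.4439 -0.2964  0.0421]
scene green sink top 161 (626.6, -256.8, 32.3, 22.0, -15.7) [ 0.626  -0.2567  0.042 ]
scene red 301 [0.583 0.191 0.048] [ 0.572 -0.03   0.036] [0.895 0.221 0.866]
high 250 [0.614 0.112 0.193] [ 0.571 -0.03   0.077] [0.895 0.141 0.866]
```

View pics/crop.png

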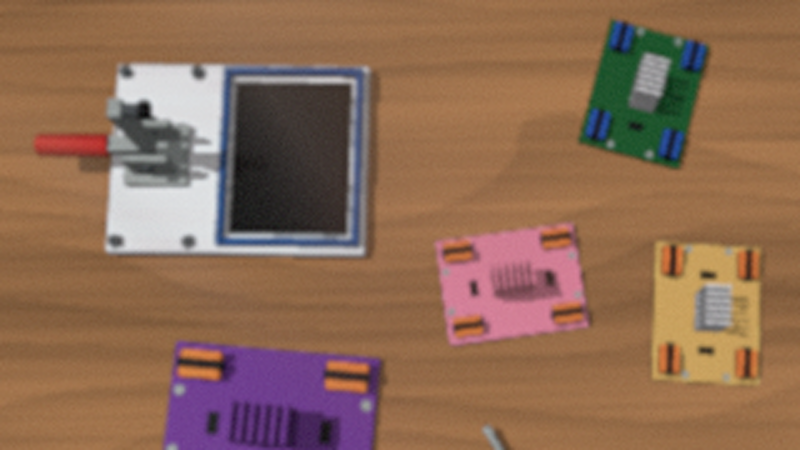

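The crop shows the small tan board at top-view pixel (413,235), with the green board separate at (387,147). The clamp is open, with its red handle level at (160,168). Measured values:

| Item | Position (m) | Angle | Size check |
|---|---|---|---|
| Tan board | (0.444, -0.297) | -4.7° | 110 x 83 mm, matches |
| Nest | (0.575, 0.028) | -1.7° | 146 x 111 mm over the rim |
| Hinge | (0.578, 0.134) | – | Agrees with the handle position |

The larger tan board measures about 155 x 116 mm, so it isn't the one. Moving to the small board now.

>>> arm_command --targets '[{"x": 0.4, "y": -0.7, "rz": -0.6, "claw": 80}, {"x": 0.4, "y": -0.7, "rz": -0.6, "claw": 80}, {"x": 0.4, "y": -0.7, "rz": -0.6, "claw": 80}, {"x": 0.4, "y": -0.7, "rz": -0.6, "claw": 80}, {"x": 0.4, "y": -0.7, "rz": -0.6, "claw": 80}, {"x": 0.4, "y": -0.7, "rz": -0.6, "claw": 80}, {"x": 0.4, "y": -0.7, "rz": -0.6, "claw": 80}, {"x": 0.4, "y": -0.7, "rz": -0.6, "claw": 80}, {"x": 0.4, "y": -0.7, "rz": -0.6, "claw": 80}, {"x": 0.4, "y": -0.7, "rz": -0.6, "claw": 80}]' --squeeze 20

```text
schema error: expected keys x, y, z, rx, ry, rz, claw
```

>>> arm_command --targets '[{"x": 0.148, "y": -0.75, "rz": -0.083, "claw": 80}, {"x": 0.148, "y": -0.75, "rz": -0.083, "claw": 80}, {"x": 0.148, "y": -0.75, "rz": -0.083, "claw": 80}, {"x": 0.148, "y": -0.75, "rz": -0.083, "claw": 80}, {"x": 0.148, "y": -0.75, "rz": -0.083, "claw": 80}, {"x": 0.148, "y": -0.75, "rz": -0.083, "claw": 80}, {"x": 0.148, "y": -0.75, "rz": -0.083, "claw": 80}, {"x": 0.148, "y": -0.75, "rz": -0.083, "claw": 80}, {"x": 0.148, "y": -0.75, "rz": -0.083, "claw": 80}, {"x": 0.148, "y": -0.75, "rz": -0.083, "claw": 80}]'

```text
schema error: expected keys x, y, z, rx, ry, rz, claw
```

>>> arm_command --targets '[{"x": 0.4, "y": -0.7, "z": 0, "rx": 0, "ry": 0, "rz": -0.6, "claw": 80}, {"x": 0.4, "y": -0.7, "z": 0, "rx": 0, "ry": 0, "rz": -0.6, "claw": 80}, {"x": 0.4, "y": -0.7, "z": 0, "rx": 0, "ry": 0, "rz": -0.6, "claw": 80}, {"x": 0.4, "y": -0.7, "z": 0, "rx": 0, "ry": 0, "rz": -0.6, "claw": 80}, {"x": 0.4, "y": -0.7, "z": 0, "rx": 0, "ry": 0, "rz": -0.6, "claw": 80}, {"x": 0.4, "y": -0.7, "z": 0, "rx": 0, "ry": 0, "rz": -0.6, "claw": 80}, {"x": 0.4, "y": -0.7, "z": 0, "rx": 0, "ry": 0, "rz": -0.6, "claw": 80}, {"x": 0.4, "y": -0.7, "z": 0, "rx": 0, "ry": 0, "rz": -0.6, "claw": 80}, {"x": 0.4, "y": -0.7, "z": 0, "rx": 0, "ry": 0, "rz": -0.6, "claw": 80}, {"x": 0.4, "y": -0.7, "z": 0, "rx": 0, "ry": 0, "rz": -0.6, "claw": 80}]' --squeeze 20

```text
t: 0.93
tool_pos: [0.3706, 0.2225, 0.2324]
orientation: [2.135, 2.303, -0.001]
force: [0.2, 0.5, -0.3]
opening: 0.0637
gripper_force: 0.0
```

>>> arm_command --targets '[{"x": 0.148, "y": -0.75, "z": 0, "rx": 0, "ry": 0, "rz": -0.08, "claw": 80}, {"x": 0.148, "y": -0.75, "z": 0, "rx": 0, "ry": 0, "rz": -0.08, "claw": 80}, {"x": 0.148, "y": -0.75, "z": 0, "rx": 0, "ry": 0, "rz": -0.08, "claw": 80}, {"x": 0.148, "y": -0.75, "z": 0, "rx": 0, "ry": 0, "rz": -0.08, "claw": 80}, {"x": 0.148, "y": -0.75, "z": 0, "rx": 0, "ry": 0, "rz": -0.08, "claw": 80}, {"x": 0.148, "y": -0.75, "z": 0, "rx": 0, "ry": 0, "rz": -0.08, "claw": 80}, {"x": 0.148, "y": -0.75, "z": 0, "rx": 0, "ry": 0, "rz": -0.08, "claw": 80}, {"x": 0.148, "y": -0.75, "z": 0, "rx": 0, "ry": 0, "rz": -0.08, "claw": 80}, {"x": 0.148, "y": -0.75, "z": 0, "rx": 0, "ry": 0, "rz": -0.08, "claw": 80}, {"x": 0.148, "y": -0.75, "z": 0, "rx": 0, "ry": 0, "rz": -0.08, "claw": 80}]'

```text
t: 1.77
tool_pos: [0.4436, -0.1549, 0.2322]
orientation: [2.308, 2.13, -0.003]
force: [-0.4, -0.4, -1.1]
opening: 0.0639
gripper_force: 0.0
```

>>> arm_command --targets '[{"x": 0, "y": -0.284, "z": -0.1, "rx": 0, "ry": 0, "rz": 0, "claw": 80}, {"x": 0, "y": -0.284, "z": -0.2, "rx": 0, "ry": 0, "rz": 0, "claw": 80}, {"x": 0, "y": -0.284, "z": -0.26, "rx": 0, "ry": 0, "rz": 0, "claw": 80}, {"x": 0, "y": -0.284, "z": -0.26, "rx": 0, "ry": 0, "rz": 0, "claw": 80}, {"x": 0, "y": -0.284, "z": -0.26, "rx": 0, "ry": 0, "rz": 0, "claw": 80}, {"x": 0, "y": -0.284, "z": -0.26, "rx": 0, "ry": 0, "rz": 0, "claw": 80}, {"x": 0, "y": -0.284, "z": -0.26, "rx": 0, "ry": 0, "rz": 0, "claw": 80}, {"x": 0, "y": -0.284, "z": -0.26, "rx": 0, "ry": 0, "rz": 0, "claw": 80}]'

```text
t: 2.43
tool_pos: [0.444, -0.291, 0.1031]
orientation: [-2.304, -2.135, -0.001]
force: [0.6, -0.1, -0.0]
opening: 0.0638
gripper_force: 0.0
```

Run:
```python
from h import *
p,d=robot.read_camera("top"); q,_=robot.read_camera("scene")
cv2.imwrite("pics/a1.png",np.hstack([cv2.resize(p[160:310,340:490],(400,400)),cv2.resize(q[200:350,130:280],(400,400))])[:,:,::-1])
s=robot.read_state();print(s["tool_pos"],s["orientation"])
```

```text
[ 0.44488247 -0.29124845  0.10447803] [2.30133925e+00 2.13475563e+00 1.06019243e-03]
```

View pics/a1.png

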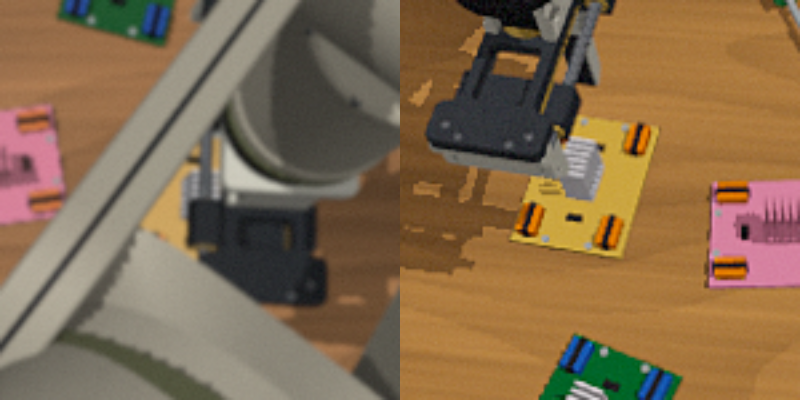

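The gripper body's position matches the commanded pose: the finger block in the top view, cast at its height, gives y of about -0.28 to -0.29. The sink is visible beside it. I'll shift 6 mm and descend.

>>> arm_command --targets '[{"x": 0, "y": -0.012, "z": -0.04, "rx": 0, "ry": 0, "rz": 0, "claw": 80}, {"x": 0, "y": -0.012, "z": -0.08, "rx": 0, "ry": 0, "rz": 0, "claw": 80}, {"x": 0, "y": -0.012, "z": -0.12, "rx": 0, "ry": 0, "rz": 0, "claw": 80}, {"x": 0, "y": -0.012, "z": -0.15, "rx": 0, "ry": 0, "rz": 0, "claw": 80}, {"x": 0, "y": -0.012, "z": -0.15, "rx": 0, "ry": 0, "rz": 0, "claw": 80}, {"x": 0, "y": -0.012, "z": -0.15, "rx": 0, "ry": 0, "rz": 0, "claw": 80}]'

```text
t: 3.03
tool_pos: [0.4441, -0.2969, 0.0284]
orientation: [2.303, 2.137, 0.0]
force: [0.3, -0.3, 0.1]
opening: 0.0637
gripper_force: 0.0
```

>>> arm_command --targets '[{"x": 0, "y": 0, "z": 0, "rx": 0, "ry": 0, "rz": 0, "claw": 255}, {"x": 0, "y": 0, "z": 0, "rx": 0, "ry": 0, "rz": 0, "claw": 255}, {"x": 0, "y": 0, "z": 0, "rx": 0, "ry": 0, "rz": 0, "claw": 255}, {"x": 0, "y": 0, "z": 0, "rx": 0, "ry": 0, "rz": 0, "claw": 255}, {"x": 0, "y": 0, "z": 0, "rx": 0, "ry": 0, "rz": 0, "claw": 255}, {"x": 0, "y": 0, "z": 0, "rx": 0, "ry": 0, "rz": 0, "claw": 255}, {"x": 0, "y": 0, "z": 0, "rx": 0, "ry": 0, "rz": 0, "claw": 255}, {"x": 0, "y": 0, "z": 0, "rx": 0, "ry": 0, "rz": 0, "claw": 255}]' --squeeze 25

```text
t: 3.7
tool_pos: [0.4439, -0.2977, 0.028]
orientation: [2.304, 2.135, 0.0]
force: [-0.8, 0.9, 4.7]
opening: 0.03
gripper_force: 25.0
```

Gripped: the opening is 30.0 mm at 25 N. I'll lift, and cross-check the nest on the stored top picture.

>>> arm_command --targets '[{"x": 0, "y": 0, "z": 0.05, "rx": 0, "ry": 0, "rz": 0, "claw": 255}, {"x": 0, "y": 0, "z": 0.1, "rx": 0, "ry": 0, "rz": 0, "claw": 255}, {"x": 0, "y": 0, "z": 0.15, "rx": 0, "ry": 0, "rz": 0, "claw": 255}, {"x": 0, "y": 0, "z": 0.2, "rx": 0, "ry": 0, "rz": 0, "claw": 255}, {"x": 0, "y": 0, "z": 0.2, "rx": 0, "ry": 0, "rz": 0, "claw": 255}]'

```text
t: 4.12
tool_pos: [0.4461, -0.2995, 0.1331]
orientation: [2.299, 2.13, 0.002]
force: [0.9, -0.2, 0.3]
opening: 0.0296
gripper_force: 25.0
```

Run:
```python
from m import *
for n,r in(("top",(212,130,290,220)),("scene",(322,300,400,395))):
    f=np.load(f"pics/{n}0.npz");p=f["p"];hsv=cv2.cvtColor(p,cv2.COLOR_RGB2HSV);H,S,V=[hsv[...,i].astype(int) for i in range(3)]
    b=roi((H>100)&(H<125)&(S>80)&(V>50),*r); k=roi(V<70,*r)
    c=cv2.findContours(cv2.morphologyEx((b|k).astype(np.uint8),cv2.MORPH_OPEN,np.ones((3,3))),0,1)[0]; c=max(c,key=cv2.contourArea)
    print(n,"rim+mat z.020",rect(n,c,.020)); c=big(cv2.morphologyEx(k.astype(np.uint8),cv2.MORPH_OPEN,np.ones((5,5))));print("mat z.012",rect(n,c,.012))
```

```text
top rim+mat z.020 (571.3, 27.7, 118.8, 88.8, -1.7)
mat z.012 (573.6, 28.9, 119.5, 89.7, -2.3)
scene rim+mat z.020 (576.9, 27.5, 122.9, 91.9, -2.0)
mat z.012 (573.9, 28.0, 124.0, 92.7, -2.0)
```

>>> arm_command --targets '[{"x": 0.26, "y": 0.65, "z": 0, "rx": 0, "ry": 0, "rz": 0.024, "claw": 255}, {"x": 0.26, "y": 0.65, "z": 0, "rx": 0, "ry": 0, "rz": 0.024, "claw": 255}, {"x": 0.26, "y": 0.65, "z": 0, "rx": 0, "ry": 0, "rz": 0.024, "claw": 255}, {"x": 0.26, "y": 0.65, "z": 0, "rx": 0, "ry": 0, "rz": 0.024, "claw": 255}, {"x": 0.26, "y": 0.65, "z": 0, "rx": 0, "ry": 0, "rz": 0.024, "claw": 255}, {"x": 0.26, "y": 0.65, "z": 0, "rx": 0, "ry": 0, "rz": 0.024, "claw": 255}, {"x": 0.26, "y": 0.65, "z": 0, "rx": 0, "ry": 0, "rz": 0.024, "claw": 255}, {"x": 0.26, "y": 0.65, "z": 0, "rx": 0, "ry": 0, "rz": 0.024, "claw": 255}, {"x": 0.26, "y": 0.65, "z": 0, "rx": 0, "ry": 0, "rz": 0.024, "claw": 255}, {"x": 0.26, "y": 0.65, "z": 0, "rx": 0, "ry": 0, "rz": 0.024, "claw": 255}]'

```text
t: 4.95
tool_pos: [0.5739, 0.0316, 0.1261]
orientation: [-2.246, -2.194, -0.0]
force: [0.2, -0.6, -1.8]
opening: 0.03
gripper_force: 25.0
```

Run:
```python
from h import *
q,_=robot.read_camera("scene")
cv2.imwrite("pics/a2.png",cv2.resize(q[200:440,240:540],(750,600))[:,:,::-1])
s=robot.read_state();print(s["tool_pos"],s["orientation"],s["force"],s["opening"])
```

```text
[0.57329794 0.02944101 0.12607753] [-2.24749529e+00 -2.19305701e+00  2.06595885e-03] [-0.83474226 -0.3532605  -0.7462766 ] 0.030022736524662818
```

View pics/a2.png

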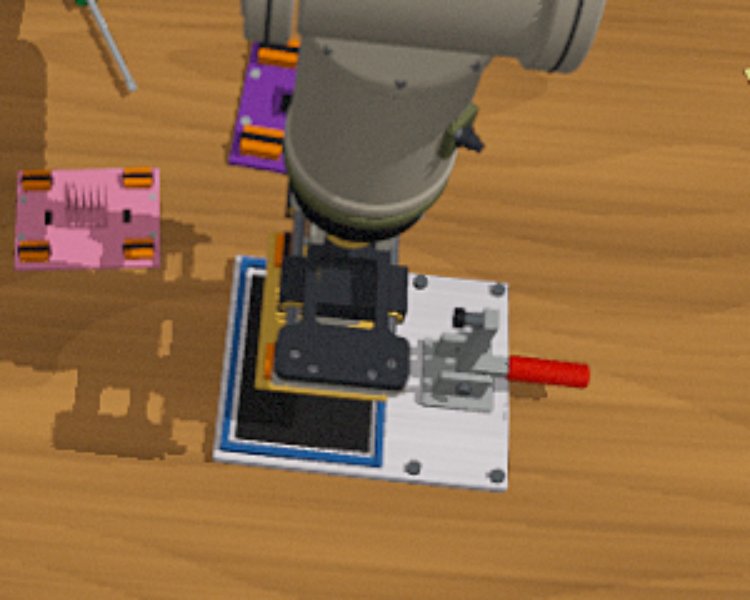

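The board hangs level and parallel to the nest, above it, and the clamp is open. Lowering.

>>> arm_command --targets '[{"x": 0, "y": -0.002, "z": -0.05, "rx": 0, "ry": 0, "rz": 0, "claw": 255}, {"x": 0, "y": -0.002, "z": -0.1, "rx": 0, "ry": 0, "rz": 0, "claw": 255}, {"x": 0, "y": -0.002, "z": -0.13, "rx": 0, "ry": 0, "rz": 0, "claw": 255}, {"x": 0, "y": -0.002, "z": -0.15, "rx": 0, "ry": 0, "rz": 0, "claw": 255}, {"x": 0, "y": -0.002, "z": -0.16, "rx": 0, "ry": 0, "rz": 0, "claw": 255}, {"x": 0, "y": -0.002, "z": -0.17, "rx": 0, "ry": 0, "rz": 0, "claw": 255}, {"x": 0, "y": -0.002, "z": -0.17, "rx": 0, "ry": 0, "rz": 0, "claw": 255}, {"x": 0, "y": -0.002, "z": -0.17, "rx": 0, "ry": 0, "rz": 0, "claw": 255}]'

```text
t: 5.67
tool_pos: [0.5742, 0.0262, 0.0434]
orientation: [2.252, 2.189, 0.001]
force: [0.6, -0.0, -1.0]
opening: 0.0299
gripper_force: 25.0
```

>>> arm_command --targets '[{"x": 0, "y": 0.002, "z": -0.002, "rx": 0, "ry": 0, "rz": 0, "claw": 255}, {"x": 0, "y": 0.002, "z": -0.004, "rx": 0, "ry": 0, "rz": 0, "claw": 255}, {"x": 0, "y": 0.002, "z": -0.006, "rx": 0, "ry": 0, "rz": 0, "claw": 255}, {"x": 0, "y": 0.002, "z": -0.006, "rx": 0, "ry": 0, "rz": 0, "claw": 255}]'

```text
t: 6.0
tool_pos: [0.5741, 0.0276, 0.0401]
orientation: [2.252, 2.19, 0.001]
force: [0.7, -0.9, -1.2]
opening: 0.0295
gripper_force: 25.0
```

Open the fingers in place, then rise.

>>> arm_command --targets '[{"x": 0, "y": 0, "z": 0, "rx": 0, "ry": 0, "rz": 0, "claw": 100}, {"x": 0, "y": 0, "z": 0, "rx": 0, "ry": 0, "rz": 0, "claw": 100}, {"x": 0, "y": 0, "z": 0, "rx": 0, "ry": 0, "rz": 0, "claw": 100}, {"x": 0, "y": 0, "z": 0, "rx": 0, "ry": 0, "rz": 0, "claw": 100}, {"x": 0, "y": 0, "z": 0, "rx": 0, "ry": 0, "rz": 0, "claw": 100}, {"x": 0, "y": 0, "z": 0.05, "rx": 0, "ry": 0, "rz": 0, "claw": 100}, {"x": 0, "y": 0, "z": 0.12, "rx": 0, "ry": 0, "rz": 0, "claw": 100}, {"x": 0, "y": 0, "z": 0.2, "rx": 0, "ry": 0, "rz": 0, "claw": 100}, {"x": 0, "y": 0, "z": 0.28, "rx": 0, "ry": 0, "rz": 0, "claw": 100}, {"x": 0, "y": 0, "z": 0.36, "rx": 0, "ry": 0, "rz": 0, "claw": 100}]'

```text
t: 6.83
tool_pos: [0.5732, 0.0275, 0.2214]
orientation: [-2.252, -2.19, 0.0]
force: [0.6, -0.8, -0.7]
opening: 0.0568
gripper_force: 0.0
```

>>> arm_command --targets '[{"x": 0.008, "y": 0.294, "z": 0, "rx": 0, "ry": 0, "rz": 0, "claw": 255}, {"x": 0.008, "y": 0.294, "z": 0, "rx": 0, "ry": 0, "rz": 0, "claw": 255}, {"x": 0.008, "y": 0.294, "z": 0, "rx": 0, "ry": 0, "rz": 0, "claw": 255}, {"x": 0.008, "y": 0.294, "z": 0, "rx": 0, "ry": 0, "rz": 0, "claw": 255}, {"x": 0.008, "y": 0.294, "z": 0, "rx": 0, "ry": 0, "rz": 0, "claw": 255}, {"x": 0.008, "y": 0.294, "z": 0, "rx": 0, "ry": 0, "rz": 0, "claw": 255}, {"x": 0.008, "y": 0.294, "z": 0, "rx": 0, "ry": 0, "rz": 0, "claw": 255}, {"x": 0.008, "y": 0.294, "z": 0, "rx": 0, "ry": 0, "rz": 0, "claw": 255}]'

```text
t: 7.5
tool_pos: [0.5778, 0.1733, 0.2195]
orientation: [2.254, 2.189, -0.001]
force: [-0.2, -0.6, -0.2]
opening: 0.0075
gripper_force: 0.0
```

Run:
```python
from m import *
n="scene";p,d=robot.read_camera(n)
cv2.imwrite("pics/a3.png",cv2.resize(p[260:440,270:510],(800,600))[:,:,::-1])
hsv=cv2.cvtColor(p,cv2.COLOR_RGB2HSV);H,S,V=[hsv[...,i].astype(int) for i in range(3)];W=depthpts(n,d)
m=cv2.morphologyEx(roi((H>15)&(H<28)&(S>90)&(V>185),325,300,400,395).astype(np.uint8),cv2.MORPH_CLOSE,np.ones((7,7)))
print("tan z.017",rect(n,big(m),.017),np.median(W[m>0][:,2]))
s=roi((W[...,2]>.049)&(W[...,2]<.07),325,300,385,395);print("sink",s.sum(),W[s].mean(0),rect(n,big(s),.055))
h=(W[...,2]>.06)&(W[...,2]<.14)&(abs(W[...,0]-.577)<.04)&(abs(W[...,1]-.134)<.03)
for z in(.06,.08,.10,.12):
    k=h&(abs(W[...,2]-z)<.01);print(z,k.sum(),W[k].min(0).round(3) if k.any() else "",W[k].max(0).round(3) if k.any() else "")
s=robot.read_state();print(s["tool_pos"],s["opening"])
```

```text
tan z.017 (574.2, 27.9, 109.1, 82.8, -2.2) 0.01809964900610772
sink 193 [0.5748156  0.02694279 0.05390956] (575.1, 26.9, 32.3, 20.3, -1.8)
0.06 21 [0.571 0.128 0.06 ] [0.585 0.138 0.07 ]
0.08 47 [0.571 0.129 0.071] [0.585 0.139 0.09 ]
0.1 39 [0.572 0.114 0.09 ] [0.585 0.139 0.109]
0.12 154 [0.571 0.113 0.11 ] [0.585 0.141 0.127]
[0.57784059 0.17317003 0.21955652] 0.004090464860544286
```

View pics/a3.png

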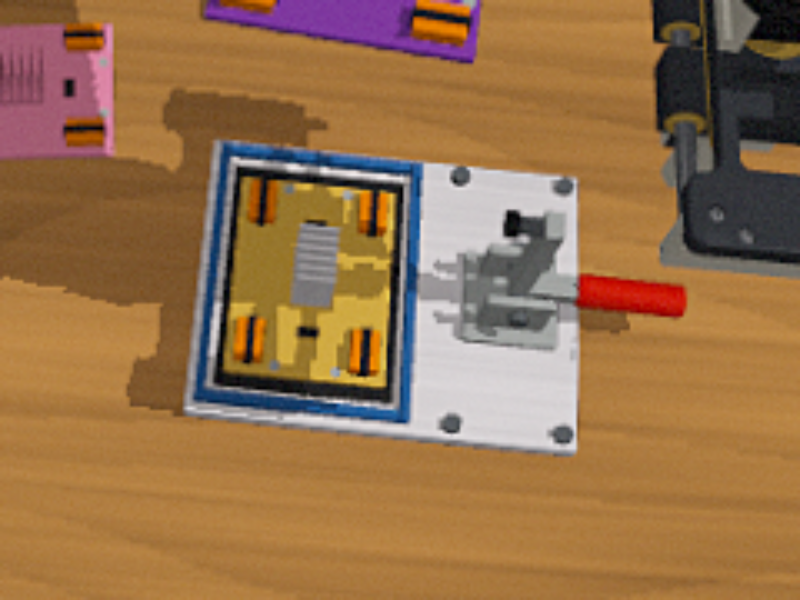

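The tan board lies centred in the nest at (0.574, 0.028), -2.2°, with its top at about 17–18 mm. The clamp's arm stands upright with its back face at y = 0.139–0.141. I'll go down behind the arm, inside the L.

>>> arm_command --targets '[{"x": 0, "y": 0, "z": -0.08, "rx": 0, "ry": 0, "rz": 0, "claw": 255}, {"x": 0, "y": 0, "z": -0.16, "rx": 0, "ry": 0, "rz": 0, "claw": 255}, {"x": 0, "y": 0, "z": -0.22, "rx": 0, "ry": 0, "rz": 0, "claw": 255}, {"x": 0, "y": 0, "z": -0.243, "rx": 0, "ry": 0, "rz": 0, "claw": 255}, {"x": 0, "y": 0, "z": -0.243, "rx": 0, "ry": 0, "rz": 0, "claw": 255}, {"x": 0, "y": 0, "z": -0.243, "rx": 0, "ry": 0, "rz": 0, "claw": 255}]'

```text
t: 8.05
tool_pos: [0.578, 0.1739, 0.0989]
orientation: [-2.253, -2.189, 0.0]
force: [0.9, 0.4, 1.1]
opening: 0.0004
gripper_force: 0.0
```

>>> arm_command --targets '[{"x": 0, "y": -0.02, "z": 0, "rx": 0, "ry": 0, "rz": 0, "claw": 255}, {"x": 0, "y": -0.036, "z": 0, "rx": 0, "ry": 0, "rz": 0, "claw": 255}, {"x": 0, "y": -0.05, "z": 0, "rx": 0, "ry": 0, "rz": 0, "claw": 255}, {"x": 0, "y": -0.064, "z": 0, "rx": 0, "ry": 0, "rz": 0, "claw": 255}, {"x": 0, "y": -0.078, "z": -0.002, "rx": 0, "ry": 0, "rz": 0, "claw": 255}, {"x": 0, "y": -0.092, "z": -0.004, "rx": 0, "ry": 0, "rz": 0, "claw": 255}, {"x": 0, "y": -0.106, "z": -0.008, "rx": 0, "ry": 0, "rz": 0, "claw": 255}, {"x": 0, "y": -0.12, "z": -0.015, "rx": 0, "ry": 0, "rz": 0, "claw": 255}, {"x": 0, "y": -0.134, "z": -0.024, "rx": 0, "ry": 0, "rz": 0, "claw": 255}, {"x": 0, "y": -0.146, "z": -0.032, "rx": 0, "ry": 0, "rz": 0, "claw": 255}]'

```text
t: 8.88
tool_pos: [0.5769, 0.1004, 0.0809]
orientation: [-2.252, -2.189, 0.003]
force: [-0.2, 1.0, 0.1]
opening: 0.0006
gripper_force: 0.4
```

Run:
```python
from h import *
p,d=robot.read_camera("scene")
cv2.imwrite("pics/a4.png",cv2.resize(p[260:440,270:510],(800,600))[:,:,::-1])
s=robot.read_state();print(s["tool_pos"],s["force"])
```

```text
[0.57631536 0.09931624 0.07979927] [-0.60679444 -0.99323919 -0.6632339 ]
```

View pics/a4.png

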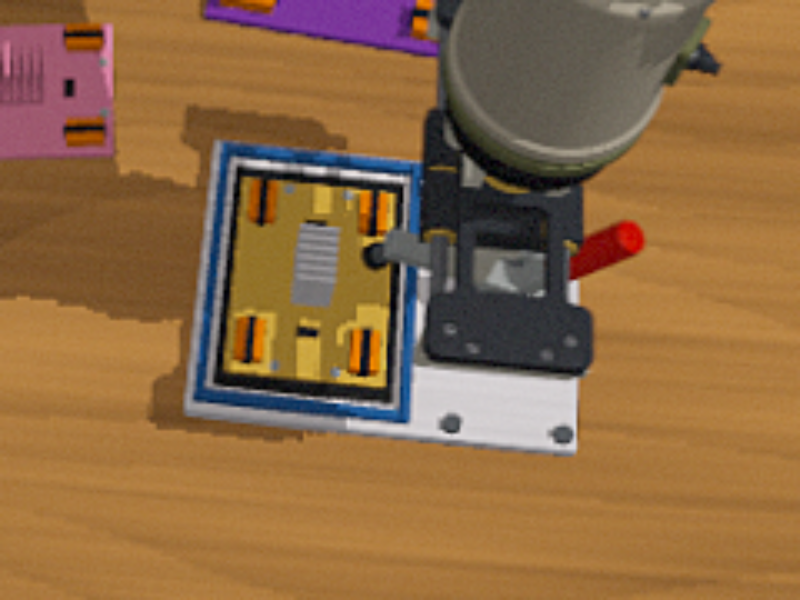

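The arm has gone over towards the nest with its pad above the board (crop 375,255), and the handle is swinging up (crop 610,245). I'll wait, then rise straight up.

>>> arm_command --targets '[{"x": 0, "y": 0, "z": 0, "rx": 0, "ry": 0, "rz": 0, "claw": 255}, {"x": 0, "y": 0, "z": 0, "rx": 0, "ry": 0, "rz": 0, "claw": 255}, {"x": 0, "y": 0, "z": 0, "rx": 0, "ry": 0, "rz": 0, "claw": 255}, {"x": 0, "y": 0, "z": 0, "rx": 0, "ry": 0, "rz": 0, "claw": 255}, {"x": 0, "y": 0, "z": 0, "rx": 0, "ry": 0, "rz": 0, "claw": 255}, {"x": 0, "y": 0, "z": 0.06, "rx": 0, "ry": 0, "rz": 0, "claw": 255}, {"x": 0, "y": 0, "z": 0.12, "rx": 0, "ry": 0, "rz": 0, "claw": 255}, {"x": 0, "y": 0, "z": 0.2, "rx": 0, "ry": 0, "rz": 0, "claw": 255}, {"x": 0, "y": 0, "z": 0.28, "rx": 0, "ry": 0, "rz": 0, "claw": 255}, {"x": 0, "y": 0, "z": 0.36, "rx": 0, "ry": 0, "rz": 0, "claw": 255}]'

```text
t: 9.77
tool_pos: [0.5772, 0.1017, 0.264]
orientation: [-2.252, -2.19, 0.0]
force: [0.3, 0.2, 0.6]
opening: 0.0004
gripper_force: 0.0
```

>>> arm_command --targets '[{"x": -0.2, "y": 0.3, "z": 0, "rx": 0, "ry": 0, "rz": 0, "claw": 255}, {"x": -0.2, "y": 0.3, "z": 0, "rx": 0, "ry": 0, "rz": 0, "claw": 255}, {"x": -0.2, "y": 0.3, "z": 0, "rx": 0, "ry": 0, "rz": 0, "claw": 255}, {"x": -0.2, "y": 0.3, "z": 0, "rx": 0, "ry": 0, "rz": 0, "claw": 255}, {"x": -0.2, "y": 0.3, "z": 0, "rx": 0, "ry": 0, "rz": 0, "claw": 255}, {"x": -0.2, "y": 0.3, "z": 0, "rx": 0, "ry": 0, "rz": 0, "claw": 255}, {"x": -0.2, "y": 0.3, "z": 0, "rx": 0, "ry": 0, "rz": 0, "claw": 255}]'

```text
t: 10.35
tool_pos: [0.4776, 0.2519, 0.2624]
orientation: [2.249, 2.192, 0.0]
force: [1.1, 0.0, 0.5]
opening: 0.0004
gripper_force: 0.0
```

Run:
```python
from m import *
n="scene";p,d=robot.read_camera(n)
cv2.imwrite("pics/a5.png",cv2.resize(p[260:440,270:510],(800,600))[:,:,::-1])
W=depthpts(n,d);h=(abs(W[...,0]-.577)<.006)&(W[...,2]<.16)
for y in np.arange(.05,.16,.01):
    k=h&(abs(W[...,1]-y)<.004);print(round(y,2),k.sum(),np.percentile(W[k][:,2],[50,95]).round(4) if k.any() else "")
s=roi((W[...,2]>.049)&(W[...,2]<.07),325,300,362,395);print("sink",W[s].mean(0))
hsv=cv2.cvtColor(p,cv2.COLOR_RGB2HSV);H,S,V=[hsv[...,i].astype(int) for i in range(3)]
g=cv2.morphologyEx(roi((H>45)&(H<85)&(S>100),160,318,243,402).astype(np.uint8),cv2.MORPH_CLOSE,np.ones((7,7)));print("green",rect(n,big(g),.005))
t=cv2.morphologyEx(roi((H>15)&(H<28)&(S>90)&(V>185),325,300,400,395).astype(np.uint8),cv2.MORPH_CLOSE,np.ones((7,7)));print("tan",rect(n,big(t),.017),np.median(W[t>0][:,2]))
s=robot.read_state();print(s["t"],s["tool_pos"],s["force"])
```

```text
0.05 44 [0.0214 0.0455]
0.06 58 [0.0441 0.0474]
0.07 53 [0.0438 0.046 ]
0.08 50 [0.0439 0.0468]
0.09 50 [0.0414 0.0469]
0.1 59 [0.0425 0.0468]
0.11 54 [0.0441 0.047 ]
0.12 45 [0.0455 0.0997]
0.13 64 [0.1249 0.1288]
0.14 25 [0.1276 0.1308]
0.15 15 [0.0184 0.0207]
sink [0.57575079 0.01930472 0.05361913]
green (626.0, -257.2, 109.2, 83.5, -16.7)
tan (574.5, 27.9, 108.5, 83.0, -2.3) 0.01793167665906409
10.4 [0.47811388 0.2511129  0.26222926] [-0.41942292 -1.04873773  0.95302256]
```

View pics/a5.png

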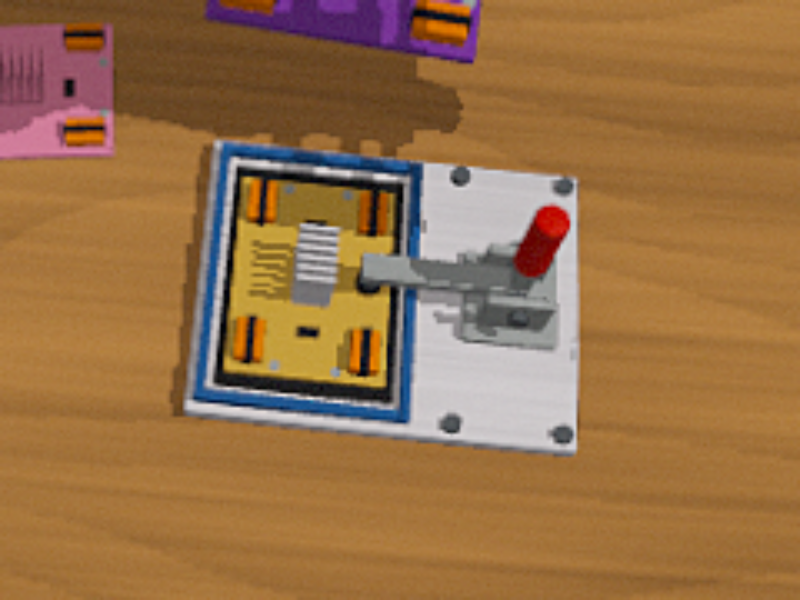

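The clamp arm is level, its top at 44 mm along its length, with the pad on the board (crop 370,285). The handle is upright, the tan board is unchanged in the nest, the green board hasn't moved and the robot is clear. Handing in.

```bash
python3 -c "
from plant import robot
print(robot.close_job())"
```

```text
the job is handed in; nothing more can be done
None
```

The job is handed in: the small tan board lies flat in the nest with the clamp closed on it, the green board has not moved, and the robot is clear at about 10.4 s; no verdict was returned.

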